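# Push the battery box home into its charging dock

### The arm

A 7-joint arm with a two-finger parallel gripper is mounted at the origin on a cart in front of the work surface, level with it; the furniture and walls round the work are solid. World frame = base frame: x ahead of the robot, y to its left, z up, the work surface at z = 0. Lengths are in m, angles in rad, forces in N, time in s.
With the tool pointing down it reaches from about 0.4 to 0.875 m from the base axis. Payload 19.3 kg.
Tool frame: the origin (TCP) lies at the very end of the fingers, on their centre line; the grasp point (between the pads) lies 19 mm behind it; z points along the fingers, y is the line along which they close (so a half turn about z gives the same grasp; the last joint's range is limited). The gripper opens to 85 mm and grips with 20 to 120 N. Pads are 22 mm wide; open, the fingers measure 114 mm over their backs; the gripper's body (76 mm by 85 mm) begins 54 mm behind the grasp point. The pads swing forward as they close: fully open they stand 13 mm farther back than shut.
Start: joints at [1.097, 0.521, -0.036, 1.599, 0.021, 1.021, -0.113], TCP at [0.246, -0.575, 0.231] pointing down, gripper open.
Joint ranges: [-2.91, 2.91], [-0.3, 2.13], [-1.5, 1.42], [0.17, 2.43], [-1.26, 4.41], [0.16, 1.93], [-2.52, 2.52]. Speed limits (rad/s): [1.89, 1.89, 2.39, 2.39, 3.01, 3.01, 3.01].

### API

Orientations are given as [roll, pitch, yaw] about the fixed x, y, z axes, in that order (R = Rz(yaw) Ry(pitch) Rx(roll)).
In Python, from workcell import bot gives the robot as it stands.
- The arm moves only by the tool carry_out, never from a script. Its argument "rows" is a list that holds one entry, the list of rows, each a list of 4 numbers: the shift along the tool's x, y, z in m, then the turn about the tool's z in degrees. In form: [[[x, y, z, twist], ...]]. A call has 1 to 12 rows; each row is the pose to reach, as a shift and turn from the pose commanded when the call began, along the tool's axes at that moment; what a row does not reach only later rows make up. A row lasts 1/12 s, in which the tool goes at most 41.7 mm and 7.16 degrees, less where a joint would pass 70% of its speed; a pose out of reach is approached as far as the arm can. A call with a gripper value outside its range is refused whole. "grip" is the finger opening in m, from 0 to 0.0854, set as the call begins (left out, the last holds). The fingers move at their own pace and stop on an object; "grip_force" is the grip in N (left out, the last holds). Time passes only in rows, so rows that repeat a pose let the fingers close. It gives the time, the measured TCP pose, the force, the opening and the grip force at its end, in the units of the state.
- bot.observe(): the state, without advancing time (a new reading comes with each control period).
- bot.grab_frame(name): name is "scene" or "top" or "wrist"; returns a dict with "pixels" (384x512x3 uint8, red, green, blue), "K" (3x3 intrinsics, pixels), "k1" (the pictures are not rectified: a ray, as slopes to the right and down, at radius r is drawn at 1 + k1 r^2 times it, then the intrinsics apply), "pose" (4x4, takes a point from camera to world coordinates). Camera axes: x right, y down, z forward; pixel columns grow to the right and rows downward; lengths in m; the calibration is good to about 2 mm. A picture is of the moment at which its call begins. There is no depth.
- bot.job_done(): hands the job in; it is judged then, once.
Trained networks look in a picture, given as the dict that the camera call returned (one of the last four; its "shot" number tells which), for a name from the list of things; names that differ only in an ending like _2 or _b are one class to them, and where a whole thing is asked for, a point or a joint stands for the part that bears it (a point fixed in the world has none). Each returns a list of dicts, best first, with "conf" (0 to 1); they miss things now and then, are a little off and sometimes report something else, mostly with a low value. They report only what shows in the picture. A call takes as long as a camera call.
- bot.look_for(picture, label): "position" ([column, row] in pixels, amid what is visible of it).
- bot.regions_of(picture, label): "region" (384x512 bool, what is visible of it) and "position" ([column, row] in pixels, amid what is visible of it).
- bot.spot_point(picture, label): "position" ([column, row] in pixels: a listed point, or the origin of a listed thing).
The state is a dict: "clock": time; "qpos": joint angles; "qd": joint speeds; "joint_efforts": joint torques, N m; "position": TCP position; "tool_rot": TCP orientation; "force": force on the tool from outside, world axes, zero at the start; "moment": the same for the moment, N m; "grip_width": finger opening in m; "finger_force": force on a finger pad.
Only numpy, scipy, OpenCV 4.12 (cv2) and the standard library are available. Lean on these libraries where they do the work, as an engineer would, in place of code of your own. Each camera call takes 0.05 s, during which the arm holds its last target. There are 200 camera calls.

### The job

Push the heavy blue battery box along the bench into its charging dock, between the yellow rails, until its back stands flush against the dock's contact face, then draw the hand clear. Push it low near its base so that it slides upright and does not tip; do not lift it or carry it by the handle, and leave the things around it where they are.

Things in the scene. Friction and masses are not known exactly. Their poses are not given: they have to be found in the camera images.
- battery_box: heavy blue box, black lid, 80 deep (x) x 130 wide (y) x 185 mm tall, handle on top to 215 mm; 1.4 to 1.8 kg; loose, flat faces and underside. Origin: centre of the underside, z up, +x to its back (copper strips, faces the dock); its front (charge gauge), the face to push, is at x = -40 mm. Friction on the bench 0.5 to 0.7: it tips if pushed higher than about 55 mm
- dock: charging dock to the robot's left of the box, fixed: black housing 218 wide (y) x 55 deep x 105 mm tall, flat upright contact face; two yellow rails, 34 mm tall, 14 mm thick, 190 mm apart inside, reach 57 mm out of the face; bare bench between. Origin on the bench, middle of the contact face; +x into the dock (the way to push), z up. Box home: its origin at x = -40 mm here, y within the 30 mm play
- red_jar: small jar with a yellow lid, 60 mm across, 75 mm tall, loose; origin at the centre of its underside; leave alone
- black_tape: roll of black tape standing flat, 62 mm across, 50 mm tall, loose; origin at the centre of its underside; leave alone
- glue_c: white glue bottle with a yellow nozzle, 39x48 mm, 107 mm tall, loose; origin at the centre of its underside; leave alone
- wood_pill_box: round wooden pill box, 70 mm across, 36 mm tall, loose; origin at the centre of its underside; leave alone

How it is judged:
By the outcome, as a careful person would: the job done as asked, in the order asked, and still so for the second after the job is handed in, with the robot touching nothing.
It also fails if it takes over 35 s, if anything falls off the work surface, if the arm or the gripper's body presses on something with over 40 N, if the wrist force passes 120 N, or if a joint passes its speed limit or range.

## Working session

There is one attempt and no reset: what is moved stays moved. The work goes in short steps, Python scripts to look and compute and a tool call to move; the robot and the scene stay as the last step left them, time stands still between calls to the robot, and variables do not carry over. Pictures are saved under pics/ and viewed, at most 10 in all, crops included, and the job is handed in when it is done.

Besides the shell and the picture viewer there is one more tool, called after ">>>" as a command line: name --argument value ..., lists and objects as JSON in quotes. carry_out: Moves the arm, as the interface text tells. Its arguments: {"type":"object","properties":{"rows":{"type":"array","items":{"type":"array","items":{"type":"array","items":{"type":"number"}}}},"grip":{"type":"number"},"grip_force":{"type":"number"}},"required":["rows"]}

```bash
mkdir -p pics; cat > h.py <<'E'
import numpy as np, cv2
from workcell import bot
def ray(f,px):
    K=f["K"];d=np.array([(px[0]-K[0,2])/K[0,0],(px[1]-K[1,2])/K[1,1]]);u=d.copy()
    for _ in range(30): u=d/(1+f["k1"]*(u@u))
    T=np.array(f["pose"]);return T[:3,3],T[:3,:3]@np.array([u[0],u[1],1])
def onz(f,px,z=0.):
    o,d=ray(f,px);return o+d*(z-o[2])/d[2]
def proj(f,P):
    T=np.array(f["pose"]);c=(np.atleast_2d(P)-T[:3,3])@T[:3,:3];u=c[:,:2]/c[:,2:];u=u*(1+f["k1"]*(u**2).sum(1,keepdims=True))
    K=f["K"];return np.c_[u[:,0]*K[0,0]+K[0,2],u[:,1]*K[1,1]+K[1,2]]
def save(f,n): cv2.imwrite(f"pics/{n}.png",np.array(f["pixels"])[:,:,::-1])
E
python3 - <<'E'
from h import *
np.set_printoptions(precision=3,suppress=True)
s=bot.observe();print(s)
ims=[]
for n in("scene","top"):
    f=bot.grab_frame(n);ims.append(f["pixels"]);print(n,f["pose"],f["k1"],f["K"])
    for l in("battery_box","dock","red_jar","black_tape","glue_c","wood_pill_box"):
        for r in bot.spot_point(f,l)[:2]: print(l,r["position"],round(r["conf"],2),onz(f,r["position"]))
    save(f,n+"0")
E
```

```text
{'clock': 0.0, 'qpos': array([ 1.097,  0.522, -0.036,  1.6  ,  0.021,  1.021, -0.113]), 'qd': array([ 0.001, -0.   , -0.001,  0.   , -0.   , -0.001, -0.   ]), 'joint_efforts': array([  0.003, -92.711,   1.982, -36.993,   0.018,   0.008,   0.   ]), 'position': array([ 0.245, -0.574,  0.231]), 'tool_rot': array([-3.141,  0.   ,  0.404]), 'force': array([ 0.089, -0.531,  1.163]), 'moment': array([-0.002,  0.027, -0.021]), 'finger_force': 0.0, 'grip_width': 0.08547231935584546}
scene [[ 0.218  0.505 -0.835  1.267]
 [ 0.976 -0.104  0.192 -0.25 ]
 [ 0.011 -0.857 -0.516  0.513]
 [ 0.     0.     0.     1.   ]] -0.054192726701086914 [[357.508   0.    253.757]
 [  0.    357.508 196.219]
 [  0.      0.      1.   ]]
battery_box [236.9, 230.2] 0.96 [ 0.583 -0.133  0.   ]
battery_box [259.0, 183.7] 0.17 [ 0.37  -0.028  0.   ]
dock [284.8, 219.2] 0.74 [ 0.562 -0.007  0.   ]
red_jar [336.3, 205.4] 0.66 [0.528 0.148 0.   ]
black_tape [320.0, 188.1] 0.78 [0.431 0.14  0.   ]
glue_c [161.2, 196.1] 0.7 [ 0.385 -0.311  0.   ]
wood_pill_box [258.7, 187.2] 0.57 [ 0.39  -0.034  0.   ]
top [[ 0.019 -0.982  0.186  0.316]
 [-1.    -0.022 -0.014 -0.074]
 [ 0.018 -0.186 -0.982  0.987]
 [ 0.     0.     0.     1.   ]] -0.055453331680765126 [[383.213   0.    258.484]
 [  0.    383.213 192.079]
 [  0.      0.      1.   ]]
battery_box [279.7, 167.1] 0.92 [ 0.572 -0.143  0.   ]
dock [230.9, 167.0] 0.61 [ 0.569 -0.013  0.   ]
red_jar [172.1, 179.4] 0.84 [0.532 0.14  0.   ]
black_tape [172.8, 212.7] 0.86 [0.443 0.133 0.   ]
glue_c [343.7, 243.7] 0.61 [ 0.372 -0.31   0.   ]
wood_pill_box [232.1, 240.9] 0.79 [ 0.374 -0.023  0.   ]
```

View pics/scene0.png

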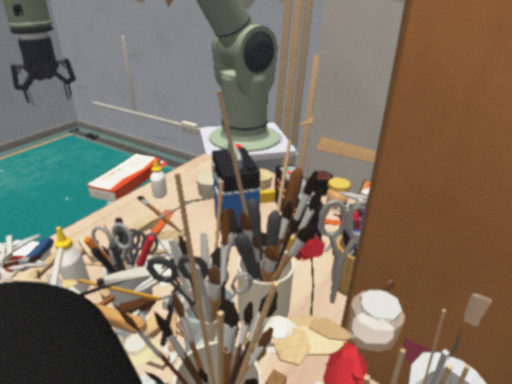

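View pics/top0.png

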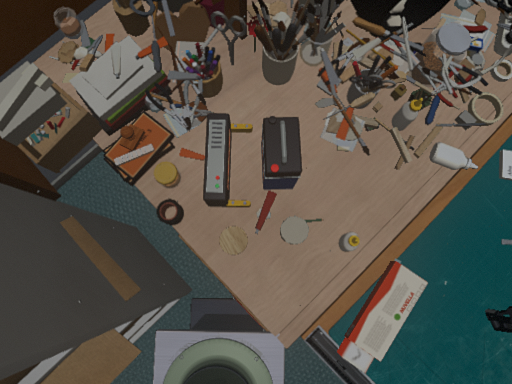

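The scene view is mostly blocked by brushes. The top view shows the box lid at about (281,150), with the dock to its left: contact face near column 230 and rail tips near (250,128) and (249,203). The push direction is roughly +y. I'll fit both poses to the masks.

```bash
cat > fit.py <<'E'
from h import *
from scipy.optimize import minimize
def tf(p,P):
    c,s=np.cos(p[2]),np.sin(p[2]);P=np.array(P,float);return np.c_[p[0]+c*P[:,0]-s*P[:,1],p[1]+s*P[:,0]+c*P[:,1],P[:,2]]
def cub(x0,x1,y0,y1,z0,z1): return [(x,y,z) for x in(x0,x1) for y in(y0,y1) for z in(z0,z1)]
BOX=[cub(-.04,.04,-.065,.065,0,.185)]
DOCK=[cub(0,.055,-.109,.109,0,.105),cub(-.057,0,.095,.109,0,.034),cub(-.057,0,-.109,-.095,0,.034)]
def sil(f,p,parts,S=4):
    m=np.zeros((384*S,512*S),np.uint8)
    for c in parts:
        q=proj(f,tf(p,c));h=cv2.convexHull(((q+.5)*S*16).astype(np.int32));cv2.fillConvexPoly(m,h,1,shift=4)
    return cv2.resize(m.astype(np.float32),(512,384),interpolation=cv2.INTER_AREA)
def fit(f,mask,p0,parts):
    M=cv2.GaussianBlur(mask.astype(np.float32),(0,0),1.0)
    c=lambda p:((cv2.GaussianBlur(sil(f,p,parts),(0,0),1.0)-M)**2).sum()
    best=None
    for d in(-.08,0,.08):
        q=np.array(p0)+[0,0,d]
        r=minimize(c,q,method="Nelder-Mead",options=dict(initial_simplex=[q,q+[.01,0,0],q+[0,.01,0],q+[0,0,.06]],xatol=1e-4,fatol=1e-2))
        if best is None or r.fun<best.fun: best=r
    return best.x,best.fun
def draw(f,items,roi,S,n):
    x0,y0,x1,y1=roi;im=cv2.resize(np.array(f["pixels"])[y0:y1,x0:x1,::-1],None,fx=S,fy=S,interpolation=cv2.INTER_CUBIC)
    for p,parts,col in items:
        for c in parts:
            q=((proj(f,tf(p,c))+.5-[x0,y0])*S).astype(int)
            for i in range(8):
                for b in(1,2,4):
                    if not i&b: cv2.line(im,tuple(map(int,q[i])),tuple(map(int,q[i|b])),col,1)
    cv2.imwrite(f"pics/{n}.png",im)
E
python3 - <<'E'
from fit import *
np.set_printoptions(precision=4,suppress=True)
f=bot.grab_frame("top");it=[]
for l,p0,parts,col in(("battery_box",(.572,-.143,1.57),BOX,(0,255,0)),("dock",(.569,-.013,1.57),DOCK,(255,0,255))):
    r=bot.regions_of(f,l)[0];p,e=fit(f,r["region"],p0,parts);print(l,r["conf"],r["region"].sum(),p,e);it.append((p,parts,col))
draw(f,it,(190,100,320,220),5,"fit0")
E
```

```text
battery_box 0.88 2787 [ 0.5749 -0.1339  1.6271] 14.542488098144531
dock 0.65 2654 [ 0.5697 -0.0105  1.5756] 45.56964111328125
```

View pics/fit0.png

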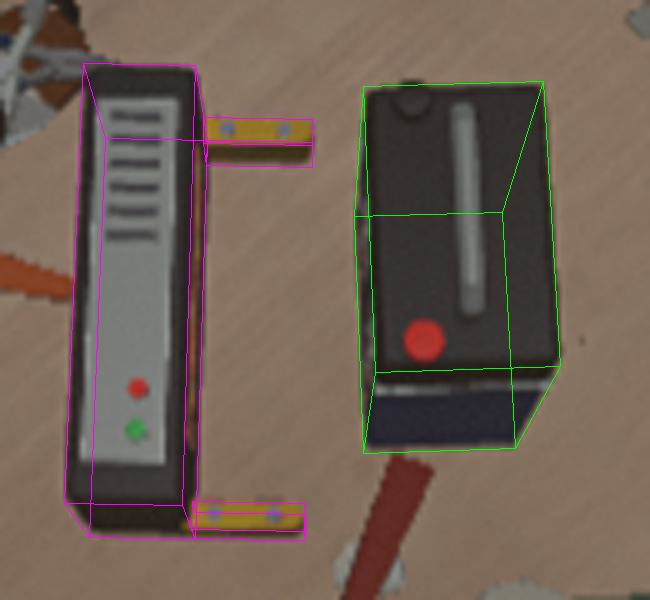

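The fit is good: dock at (0.570, -0.0105), yaw 90.3°; box at (0.575, -0.134), yaw 93.2°. The tool can only point down, so the gripper body would hit the tall box unless an open finger leads it. I'll check the finger profile.

```bash
python3 - <<'E'
from fit import *
np.set_printoptions(precision=4,suppress=True)
f=bot.grab_frame("scene");w=bot.grab_frame("wrist");s=bot.observe()
p=s["position"];y=s["tool_rot"][2];ty=np.array([np.sin(y),-np.cos(y),0])
for h in(0,.019,.073): print(h,proj(f,[p+k*ty+[0,0,h] for k in(-.057,-.0425,0,.0425,.057)]).round(1).tolist())
a=cv2.resize(np.array(f["pixels"])[0:120,0:100,::-1],None,fx=5,fy=5,interpolation=cv2.INTER_CUBIC)
for h in(0,.019,.073):
    for k in(-.057,0,.057):
        q=(proj(f,p+k*ty+[0,0,h])[0]+.5)*5;cv2.circle(a,tuple(map(int,q)),3,(0,0,255),-1)
b=np.zeros((600,300,3),np.uint8);b[:225]=cv2.resize(np.array(w["pixels"])[:,:,::-1],(300,225))
cv2.imwrite("pics/grip.png",np.hstack([a,b]))
T=np.eye(4);print(w["pose"])
E
```

```text
0 [[73.1, 102.2], [67.6, 103.2], [50.9, 106.0], [33.7, 108.9], [27.7, 109.9]]
0.019 [[71.5, 95.4], [65.9, 96.3], [49.1, 99.0], [31.6, 101.8], [25.5, 102.8]]
0.073 [[66.8, 75.2], [61.0, 76.0], [43.6, 78.3], [25.6, 80.8], [19.3, 81.7]]
[[ 0.393  -0.8846 -0.2511  0.309 ]
 [-0.9196 -0.3777 -0.1083 -0.5465]
 [ 0.001   0.2735 -0.9619  0.3746]
 [ 0.      0.      0.      1.    ]]
```

View pics/grip.png

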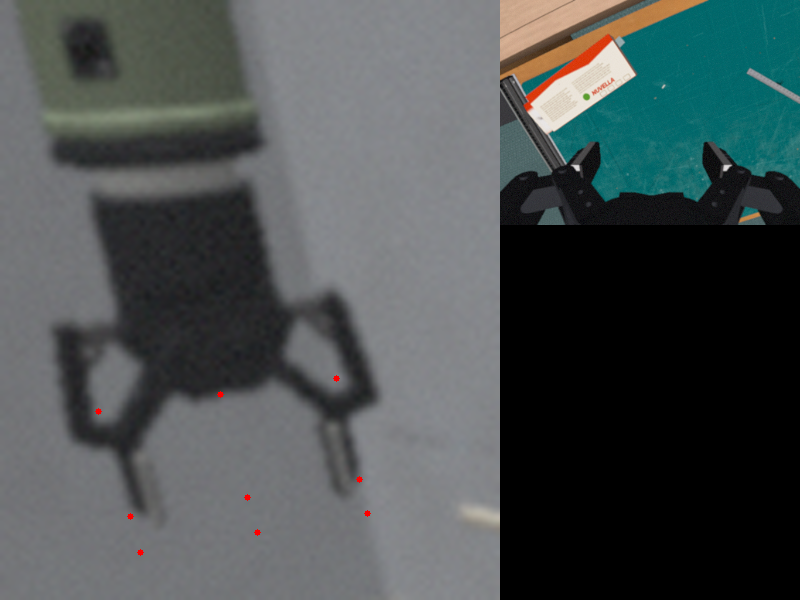

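The gripper is a linkage type. Its outer elbows lead at about ±75 mm, roughly 60 mm above the TCP, and the open fingertips sit about 12 mm above the TCP. With the closing line along the push and the TCP just below bench level, so the tips are 3–4 mm clear, the leading elbow and finger should touch the box at about 50 mm or lower. I'll move behind the box first, staying high.

>>> carry_out --rows '[[[0.035, -0.012, 0, 1.9], [0.069, -0.025, 0, 3.8], [0.104, -0.037, 0, 5.7], [0.138, -0.05, 0, 7.6], [0.173, -0.062, 0, 9.5], [0.207, -0.074, 0, 11.4], [0.242, -0.087, 0, 13.3], [0.277, -0.099, 0, 15.2], [0.311, -0.112, 0, 17.1], [0.346, -0.124, 0, 19.0], [0.38, -0.137, 0, 21.0], [0.415, -0.149, 0, 22.9]]]' --grip 0.0854 --grip_force 120

```text
clock: 1.95
position: [0.5697, -0.2732, 0.2314]
tool_rot: [3.141, -0.0, 0.002]
force: [0.3, -0.3, 0.8]
grip_width: 0.085
finger_force: 0.0
```

>>> carry_out --rows '[[[0, 0, 0.03, 0], [0, 0, 0.06, 0], [0, 0, 0.09, 0], [0, 0, 0.12, 0], [0, 0, 0.15, 0], [0, 0, 0.18, 0], [0, 0, 0.2, 0], [0, 0, 0.215, 0], [0, 0, 0.225, 0], [0, 0, 0.229, 0], [0, 0, 0.229, 0]]]'

```text
clock: 2.87
position: [0.5685, -0.2746, 0.0018]
tool_rot: [-3.141, 0.001, 0.004]
force: [0.5, -0.1, 1.0]
grip_width: 0.0855
finger_force: 0.0
```

```bash
python3 - <<'E'
from fit import *
f=bot.grab_frame("scene");t=bot.grab_frame("top");w=bot.grab_frame("wrist")
c=lambda f,r,s:cv2.resize(np.array(f["pixels"])[r[1]:r[3],r[0]:r[2],::-1],s,interpolation=cv2.INTER_CUBIC)
cv2.imwrite("pics/low.png",np.vstack([np.hstack([c(f,(130,120,290,240),(400,300)),c(t,(190,90,390,240),(400,300))]),np.hstack([c(w,(0,0,512,384),(400,300)),np.zeros((300,400,3),np.uint8)])]))
s=bot.observe();print(s["position"],s["force"])
E
```

```text
[ 0.56923552 -0.27496356  0.00338577] [ 1.05491219 -0.53952975  0.70744227]
```

View pics/low.png

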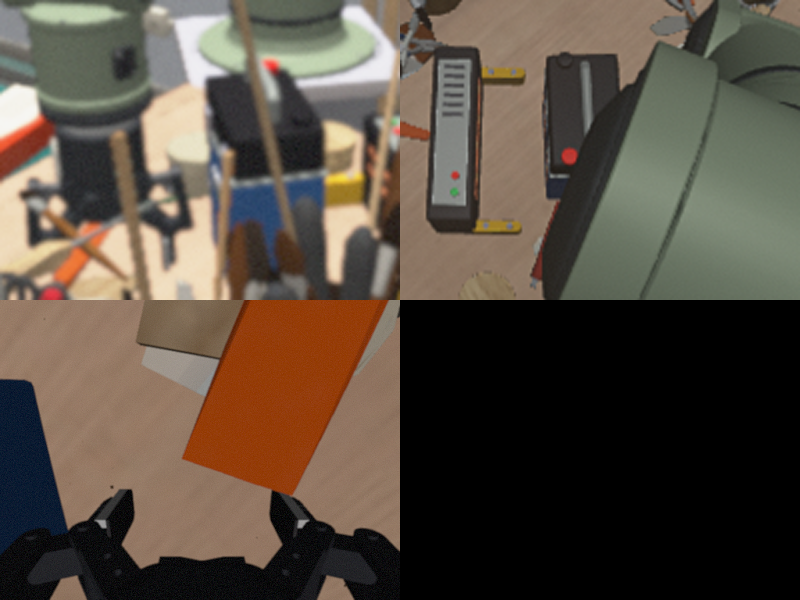

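The hand is upright behind the box, with its leading elbow about 25 mm short of the front face and the knife-like item just outside the fingers. I'll lower it gently to near bench contact.

>>> carry_out --rows '[[[0, 0, 0.003, 0], [0, 0, 0.005, 0], [0, 0, 0.007, 0], [0, 0, 0.009, 0], [0, 0, 0.009, 0]]]'

```text
clock: 3.43
position: [0.5685, -0.2746, -0.0071]
tool_rot: [-3.141, 0.0, 0.004]
force: [0.5, -0.1, -0.4]
grip_width: 0.0853
finger_force: 0.0
```

>>> carry_out --rows '[[[0, -0.006, 0.001, 0], [0, -0.012, 0.001, 0], [0, -0.018, 0.001, 0], [0, -0.023, 0.001, 0], [0, -0.028, 0.001, 0], [0, -0.033, 0.001, 0], [0, -0.038, 0.001, 0], [0, -0.042, 0.001, 0], [0, -0.042, 0.001, 0]]]'

```text
clock: 4.18
position: [0.5684, -0.2328, -0.0075]
tool_rot: [3.14, -0.0, 0.004]
force: [0.9, -5.3, -2.7]
grip_width: 0.0852
finger_force: 0.0
```

```bash
cat > look.py <<'E'
from fit import *
import sys
np.set_printoptions(precision=4,suppress=True)
f=bot.grab_frame("top");s=bot.observe();print(s["position"],s["force"],s["grip_width"])
f2=bot.grab_frame("scene")
g=lambda n,r:r[0]["position"] if r else None
c=lambda f,r,z:cv2.resize(np.array(f["pixels"])[r[1]:r[3],r[0]:r[2],::-1],z,interpolation=cv2.INTER_CUBIC)
cv2.imwrite(f"pics/{sys.argv[1]}.png",np.hstack([c(f2,(170,130,290,250),(400,400)),c(f,(190,100,320,230),(400,400))]))
E
python3 look.py p1
```

```text
[ 0.5684 -0.2329 -0.0075] [-0.0904 -4.8547 -0.0759] 0.08526211128828448
```

View pics/p1.png

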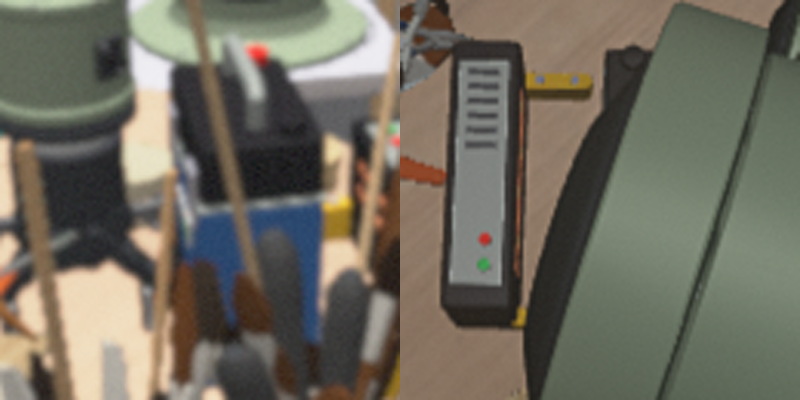

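The box is moving, upright, with about 5 N on the hand. I'll carry on steadily.

>>> carry_out --rows '[[[0, -0.003, 0, 0], [0, -0.007, 0, 0], [0, -0.011, 0, 0], [0, -0.015, 0, 0], [0, -0.019, 0, 0], [0, -0.023, 0, 0], [0, -0.027, 0, 0], [0, -0.031, 0, 0], [0, -0.034, 0, 0], [0, -0.037, 0, 0], [0, -0.04, 0, 0], [0, -0.04, 0, 0]]]'

```text
clock: 5.28
position: [0.5684, -0.1932, -0.0074]
tool_rot: [3.14, -0.001, 0.004]
force: [0.3, -6.5, -1.8]
grip_width: 0.0857
finger_force: 0.0
```

```bash
python3 look.py p2
```

```text
[ 0.5684 -0.1933 -0.0074] [ 1.3158 -6.4727 -0.6947] 0.0854889332210587
```

View pics/p2.png

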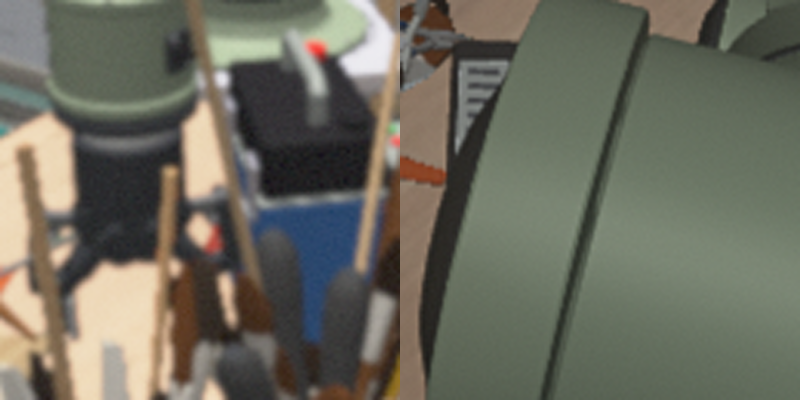

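Still upright. Next is the approach to the contact face in smaller steps.

>>> carry_out --rows '[[[0, -0.003, 0, 0], [0, -0.006, 0, 0], [0, -0.009, 0, 0], [0, -0.012, 0, 0], [0, -0.015, 0, 0], [0, -0.018, 0, 0], [0, -0.02, 0, 0], [0, -0.02, 0, 0]]]'

```text
clock: 6.05
position: [0.5683, -0.1734, -0.0074]
tool_rot: [3.14, -0.001, 0.003]
force: [0.1, -7.5, -1.2]
grip_width: 0.0853
finger_force: 0.0
```

>>> carry_out --rows '[[[0, -0.001, 0, 0], [0, -0.002, 0, 0], [0, -0.003, 0, 0], [0, -0.004, 0, 0], [0, -0.004, 0, 0]]]'

```text
clock: 6.47
position: [0.5683, -0.1698, -0.0074]
tool_rot: [3.14, -0.001, 0.003]
force: [0.4, -9.2, -0.4]
grip_width: 0.0855
finger_force: 0.0
```

>>> carry_out --rows '[[[0, -0.001, 0, 0], [0, -0.002, 0, 0], [0, -0.003, 0, 0], [0, -0.003, 0, 0]]]'

```text
clock: 6.8
position: [0.5684, -0.1671, -0.0074]
tool_rot: [3.14, -0.001, 0.003]
force: [2.1, -11.7, -1.7]
grip_width: 0.0852
finger_force: 0.0
```

```bash
python3 look.py p3
```

```text
[ 0.5684 -0.1671 -0.0074] [  1.196  -10.7559  -1.9812] 0.08521826088780363
```

View pics/p3.png

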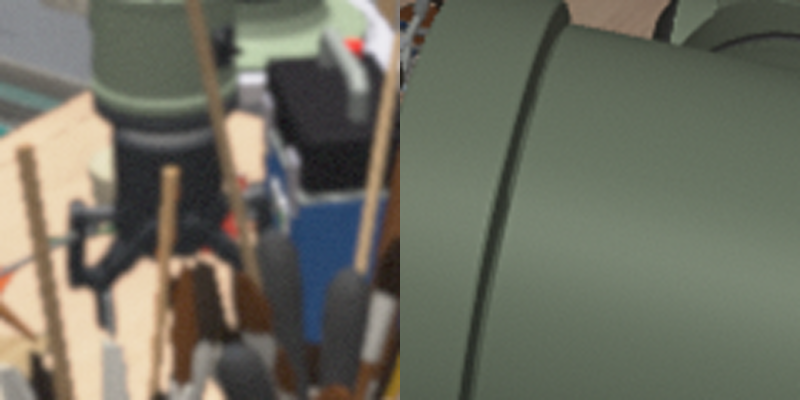

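>>> carry_out --rows '[[[0, -0.001, 0, 0], [0, -0.002, 0, 0], [0, -0.003, 0, 0], [0, -0.003, 0, 0]]]'

```text
clock: 7.23
position: [0.5682, -0.1659, -0.0072]
tool_rot: [3.138, -0.001, 0.001]
force: [-0.6, -19.5, 0.4]
grip_width: 0.0856
finger_force: 0.0
```

>>> carry_out --rows '[[[0, -0.001, 0, 0], [0, -0.002, 0, 0], [0, -0.002, 0, 0]]]'

```text
clock: 7.48
position: [0.5678, -0.1659, -0.0071]
tool_rot: [3.136, -0.001, -0.0]
force: [-1.4, -30.5, -0.5]
grip_width: 0.0855
finger_force: 0.0
```

Stalled at about 30 N, so the box is seated. I'll draw back and lift clear.

>>> carry_out --rows '[[[0, 0.004, 0, 0], [0, 0.01, 0, 0], [0, 0.02, 0, 0], [0, 0.035, 0, 0], [0, 0.055, 0, 0], [0, 0.075, 0, 0], [0, 0.095, -0.01, 0], [0, 0.105, -0.03, 0], [0, 0.11, -0.06, 0], [0, 0.11, -0.095, 0], [0, 0.11, -0.13, 0], [0, 0.11, -0.165, 0]]]'

```text
clock: 8.48
position: [0.5682, -0.2709, 0.1589]
tool_rot: [-3.141, 0.0, 0.004]
force: [-0.1, -0.5, -0.0]
grip_width: 0.0854
finger_force: 0.0
```

>>> carry_out --rows '[[[0, 0.01, -0.035, 0], [0, 0.03, -0.07, 0], [-0.02, 0.06, -0.08, 0], [-0.045, 0.09, -0.08, 0], [-0.07, 0.12, -0.08, 0], [-0.095, 0.15, -0.08, 0], [-0.12, 0.18, -0.08, 0], [-0.145, 0.21, -0.08, 0], [-0.17, 0.24, -0.08, 0], [-0.18, 0.25, -0.08, 0], [-0.18, 0.25, -0.08, 0]]]'

```text
clock: 9.4
position: [0.3854, -0.525, 0.2372]
tool_rot: [3.141, 0.002, -0.002]
force: [-0.6, -0.3, -0.7]
grip_width: 0.0857
finger_force: 0.0
```

```bash
python3 - <<'E'
from fit import *
np.set_printoptions(precision=4,suppress=True)
f=bot.grab_frame("top");s=bot.observe();print(s["clock"],s["position"],s["force"])
r=bot.regions_of(f,"battery_box")[0];p,e=fit(f,r["region"],(.571,-.05,1.575),BOX);print(r["conf"],p,e)
for l in("red_jar","black_tape","glue_c","wood_pill_box"):
    for q in bot.spot_point(f,l)[:1]: print(l,q["position"],onz(f,q["position"]))
draw(f,[((.5697,-.0105,1.5756),DOCK,(255,0,255)),(p,BOX,(0,255,0))],(190,100,320,220),5,"end")
E
```

```text
9.45 [ 0.3877 -0.5229  0.2371] [ 0.4215  1.1495 -0.1819]
0.66 [ 0.5801 -0.051   1.5796] 50.11363983154297
red_jar [172.4, 181.5] [0.526  0.1391 0.    ]
black_tape [172.1, 213.9] [0.4402 0.1347 0.    ]
glue_c [343.4, 243.8] [ 0.3721 -0.3091  0.    ]
wood_pill_box [233.7, 239.2] [ 0.3785 -0.0268  0.    ]
```

View pics/end.png

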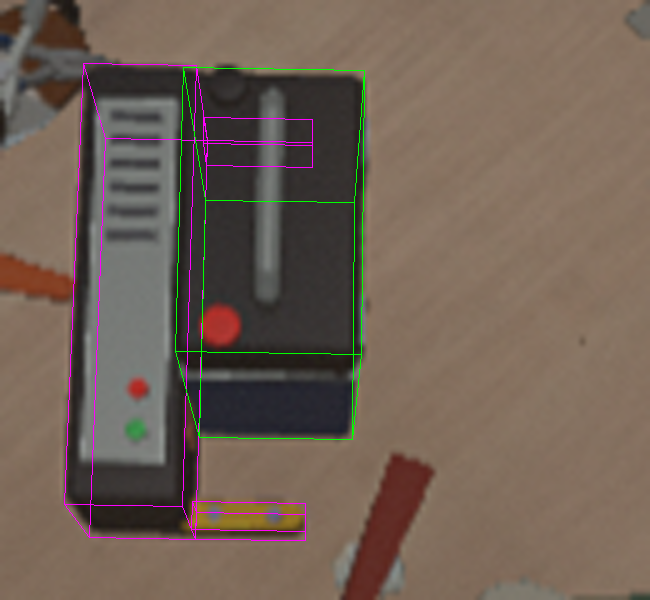

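The box stands upright between the rails. The fit puts it at y = -0.051 against a target of -0.0505, yaw within 0.2° of the dock, and 10 mm off-centre, which is inside the play. The neighbouring things haven't moved and the hand is clear, so I'll hand it in.

```bash
python3 -c "
from workcell import bot
print(bot.job_done())"
```

```text
the job is handed in; nothing more can be done
None
```

I pushed the battery box upright into its dock until it stopped against the contact face, drew the hand clear, and handed the job in at about 9.5 s; the neighbouring things stayed where they were, and no verdict was returned.

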